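# Feed a blank through the guarded drill jig with a push stick

## Robot

A 6-joint arm with a two-finger parallel gripper is mounted at the origin on the work surface. World frame = base frame: x ahead of the robot, y to its left, z up, the work surface at z = 0. Lengths are in mm, angles in rad, forces in N, time in s.
With the tool pointing down it reaches from about 275 to 750 mm from the base axis. Payload 10.2 kg.
Tool frame: the origin (TCP) lies on the front face of the gripper's body, between the roots of the fingers; the fingertips stand 73 mm ahead of it and the grasp point (between the pads) lies 54 mm ahead of it; z points along the fingers, y is the line along which they close (so a half turn about z gives the same grasp; the last joint's range is limited). The gripper opens to 85 mm and grips with 20 to 120 N. Pads are 22 mm wide; open, the fingers measure 114 mm over their backs; the gripper's body (76 mm by 85 mm) begins 54 mm behind the grasp point. The pads swing forward as they close: fully open they stand 13 mm farther back than shut.
Start: joints at [-1.484, 0.313, 1.498, -0, 1.331, -0.223], TCP at [160.043, -500.018, 303.894] pointing down, gripper open.
Joint ranges: [-2.94, 2.94], [-0.97, 2.17], [0.19, 2.56], [-1.23, 4.37], [0.02, 3.11], [-2.88, 2.88]. Speed limits (rad/s): [2.39, 2.39, 3.01, 3.14, 3.14, 3.14].

## Interface

Orientations are given as a unit quaternion [w, x, y, z].
In Python, from rig import * gives the robot as it stands.
- The arm moves only by the tool step_arm, never from a script. Its argument "plan" is a list of rows, each an object with "offset": the shift along the tool's x, y, z in cm, a list of three; "rot": the turn, a rotation vector about the tool's x, y, z in degrees, a list of three; "gripper": the finger opening in cm, from 0 to 8.54. In form: [{"offset": [x, y, z], "rot": [wx, wy, wz], "gripper": gripper}, ...]. A call has 1 to 12 rows; each row is the pose to reach, as a shift and turn from the pose commanded when the call began, along the tool's axes at that moment; what a row does not reach only later rows make up. A row lasts 1/10 s, in which the tool goes at most 50 mm and 8.59 degrees, less where a joint would pass 70% of its speed; a pose out of reach is approached as far as the arm can. A call with a gripper value outside its range is refused whole. The fingers move at their own pace and stop on an object; "squeeze" is the grip in N (left out, the last holds). Time passes only in rows, so rows that repeat a pose let the fingers close. It gives the time, the measured TCP pose, the force, the opening and the grip force at its end, in the units of the state.
- sense(): the state, without advancing time (a new reading comes with each control period).
- capture(name): name is "side" or "top" or "wrist"; returns a dict with "color" (400x640x3 uint8, red, green, blue), "depth" (400x640 float32, mm along the optical axis (not along the pixel's ray), 0 where there is no reading), "vertical_fov" (degrees; the focal length in pixels is half the picture's height over the tangent of half this angle, whatever the lens; pixels are square), "cx", "cy" (the principal point, pixels), "rvec" (rotation vector, rad) and "tvec" (3), from world to camera coordinates, as OpenCV has them; the wrist camera has in their place "mount" (4x4, takes a point from camera to tool coordinates, whose origin is the TCP and whose axes are the flange's). Camera axes: x right, y down, z forward; pixel columns grow to the right and rows downward; lengths in mm; the calibration is good to about 2 mm. A picture is of the moment at which its call begins: read the wrist's pose just before it.
- finish_job(): hands the job in; it is judged then, once.
The state is a dict: "time_s": time; "joints": joint angles; "dq": joint speeds; "tau": joint torques, N m; "eef_pos": TCP position; "ee_rot": TCP orientation; "force": force on the tool from outside, world axes, zero at the start; "wrist_torque": the same for the moment, N m; "grip_width": opening from 0.0 (shut) to 1.0 (fully open); "grip_force": force on a finger pad.
Only numpy, scipy, OpenCV 4.12 (cv2) and the standard library are available. Lean on these libraries where they do the work, as an engineer would, in place of code of your own. Each camera call takes 0.05 s, during which the arm holds its last target. There are 200 camera calls.

## Task

Lay the bare aluminium blank on the infeed deck of the drill jig and let go, then take the push stick and use it, not your fingers, to feed the blank lengthways through the funnel and under the clear guard until it is fully home against the red end stop. Finally draw the stick out and stand it upright on its sole on the bench, off the jig. Leave the blue blank and the other things on the bench where they are.

Things in the scene. Friction and masses are not known exactly. Their poses are not given: they have to be found in the camera images.
- jig: Drill jig fixed to the bench. Origin: on the bench (z 0) under the middle of the tunnel's mouth; +y is the feed direction, x across, z up. Flat deck 140 mm wide (x -70 to 70), y -190 to 115, its dark steel top 30 mm above the bench. Open infeed deck: y -190 to -45. Funnel: two yellow wings 20 mm high, 8 mm thick, inner faces narrowing from 80 mm apart at y -45 to 27 mm at y 0.
- jig_mouth (a point): Point on the deck in the middle of the tunnel's mouth: jig frame (0, 0, 30) mm. Tunnel: straight, y 0 to 100, 27 mm wide and 20 mm high inside, between steel fences 15 mm wide, under a clear guard (9 mm sight slot along its middle) whose top is 56 mm above the bench; on it at y 65 a steel drill bush, 18 mm across, top 66 mm above the bench.
- jig_stop (a point): Middle of the foot of the red end stop's inner face, which closes the tunnel: jig frame (0, 100, 30) mm. The home blank's front end touches this face.
- blank: Bare silver aluminium blank, a bar 24 (x) x 70 (y) x 14 mm (z), about 60 g, lying flat on the bench. Origin: centre of its underside; its y axis is its length. Either end may go first. Fully home, its origin is at jig frame (0, 65, 30) mm.
- push_stick: Push stick, about 110 g, standing on the bench. Origin: centre of the sole's underside, below the handle; +y along the blade, z up. Orange sole 36 (x) x 44 (y) x 10 mm; orange blade 18 mm wide, 10 mm high, flush with the underside, reaching to y 140; upright wooden handle 22 mm thick (x), 36 mm long (y), 10 to 80 mm above the underside.
- stick_grip (a point): Middle of the handle, 55 mm above the stick's underside: where to grip it, across its 22 mm thickness (along the stick's x).
- stick_tip (a point): Middle of the blade's flat front end, stick frame (0, 140, 5) mm.
- blue_blank: Blue-painted blank of the same size, 24 x 70 x 14 mm, lying near the bare one; leave it. Origin: centre of its underside.
- screwdriver: Bystander: screwdriver lying on the bench; origin near its middle.
- tape_roll: Bystander: yellow roll, 100 mm across, 25 mm high; origin: centre of its underside.
- red_carton: Bystander: red box, 70 x 110 x 45 mm; origin: centre of its underside.
- spray_can: Bystander: green can, 60 mm across, 170 mm high; origin: centre of its underside.
- wrench: Bystander: steel wrench lying on the bench; origin near its middle.

How it is judged:
By the outcome, as a careful person would: the job done as asked, in the order asked, and still so for the second after the job is handed in, with the robot touching nothing.
It also fails if it takes over 67 s, if anything falls off the work surface, if the arm or the gripper's body presses on something with over 40 N, if the wrist force passes 120 N, or if a joint passes its speed limit or range.

## Working session

There is one attempt and no reset: what is moved stays moved. The work goes in short steps, Python scripts to look and compute and a tool call to move; the robot and the scene stay as the last step left them, time stands still between calls to the robot, and variables do not carry over. Pictures are saved under pics/ and viewed, at most 12 in all, crops included, and the job is handed in when it is done.

Besides the shell and the picture viewer there is one more tool, called after "Call:" by a JSON object that holds its "name" and its "arguments", one argument or row to a line. step_arm: Moves the arm, as the interface text tells. Its arguments: {"type":"object","properties":{"plan":{"type":"array"},"squeeze":{"type":"number"}},"required":["plan"]}

```bash
ls; mkdir -p pics; cat > h.py <<'E'
from rig import *
import numpy as np, cv2
from scipy.spatial.transform import Rotation as R
def snap(name,fn=None):
    s=sense(); c=capture(name); c['s']=s
    if fn: cv2.imwrite('pics/'+fn,c['color'][:,:,::-1])
    np.save('/tmp/'+name+'.npy',c,allow_pickle=True); return c
def load(name): return np.load('/tmp/'+name+'.npy',allow_pickle=True).item()
def T(c):
    f=200/np.tan(np.radians(c['vertical_fov'])/2)
    if 'mount' in c:
        q=np.array(c['s']['ee_rot']); M=np.eye(4); M[:3,:3]=R.from_quat(q[[1,2,3,0]]).as_matrix(); M[:3,3]=c['s']['eef_pos']
        return f,M@np.array(c['mount'])
    M=np.eye(4); M[:3,:3]=R.from_rotvec(np.ravel(c['rvec'])).as_matrix(); M[:3,3]=np.ravel(c['tvec'])
    return f,np.linalg.inv(M)
def pt(c,u,v,z=None):
    f,M=T(c); d=np.array([(u-c['cx'])/f,(v-c['cy'])/f,1.]); w=M[:3,:3]@d
    k=c['depth'][int(round(v)),int(round(u))] if z is None else (z-M[2,3])/w[2]
    return M[:3,3]+k*w
def off(dst,yaw_deg=0):
    "world TCP target -> tool offset cm"
    s=sense(); q=np.array(s['ee_rot']); r=R.from_quat(q[[1,2,3,0]])
    return r.inv().apply(np.array(dst)-s['eef_pos'])/10
E
python3 - <<'E'
from h import *
s=sense();print({k:np.round(v,3) for k,v in s.items()})
for n in ('top','side'): 
    c=snap(n,n+'0.png'); print(c['vertical_fov'],np.round(T(c)[1],2))
E
```

```text
pics
{'time_s': np.float64(0.0), 'joints': array([-1.484,  0.313,  1.498, -0.   ,  1.331, -0.223]), 'dq': array([-0.001, -0.001,  0.   , -0.   , -0.001,  0.001]), 'tau': array([-2.0000e-03, -4.1228e+01, -2.5974e+01, -0.0000e+00,  4.0000e-03,
       -0.0000e+00]), 'eef_pos': array([ 160.012, -499.851,  303.347]), 'ee_rot': array([-0.001,  0.988,  0.154,  0.   ]), 'force': array([ 0.198, -0.155, -0.161]), 'wrist_torque': array([ 0.008,  0.033, -0.006]), 'grip_force': np.float64(0.0), 'grip_width': np.float64(1.0)}
43.43721781138504 [[-2.00000e-02 -9.80000e-01  1.80000e-01  2.58410e+02]
 [-1.00000e+00  2.00000e-02 -0.00000e+00  1.31760e+02]
 [-0.00000e+00 -1.80000e-01 -9.80000e-01  1.37509e+03]
 [ 0.00000e+00  0.00000e+00  0.00000e+00  1.00000e+00]]
53.917770485721356 [[-7.8000e-01 -3.5000e-01  5.2000e-01 -1.4608e+02]
 [-6.3000e-01  4.2000e-01 -6.5000e-01  9.6843e+02]
 [ 1.0000e-02 -8.3000e-01 -5.5000e-01  7.5769e+02]
 [ 0.0000e+00  0.0000e+00  0.0000e+00  1.0000e+00]]
```

View pics/top0.png

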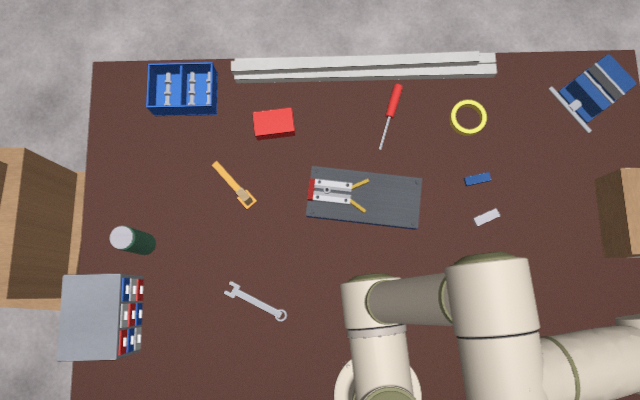

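View pics/side0.png

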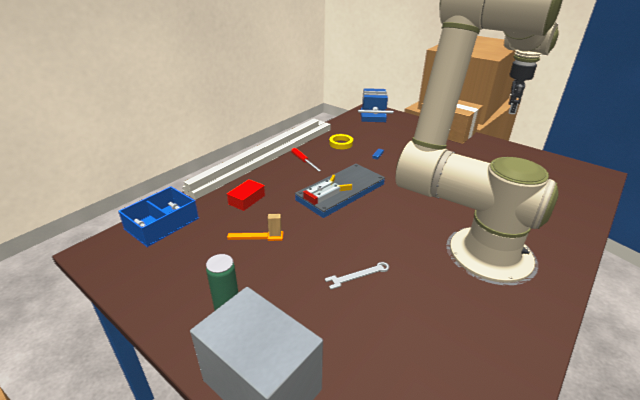

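The top view shows the jig at about (364,198) with its red stop to the left at (311,189). The silver blank is at (487,217), the blue one at (478,179), and the stick has its tip at (215,163) and sole at (248,200). I'll enlarge these to read the coordinates.

```bash
python3 - <<'E'
from h import *
c=load('top'); im=c['color'][:,:,::-1]
a=cv2.resize(im[160:235,300:425],None,fx=6,fy=6,interpolation=cv2.INTER_CUBIC)[:450,:750]
b=cv2.resize(im[155:215,205:265],(300,300),interpolation=cv2.INTER_CUBIC)
d=cv2.resize(im[165:230,455:505],(231,300),interpolation=cv2.INTER_CUBIC)
o=np.zeros((600,800,3),np.uint8); o[:300,:]=0
a=cv2.resize(im[160:235,300:425],(500,300),interpolation=cv2.INTER_CUBIC) #x4
o[:300,:500]=a; o[300:,:300]=b; o[300:,310:541]=d
cv2.imwrite('pics/crop1.png',o)
E
```

```text
(no output)
```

View pics/crop1.png

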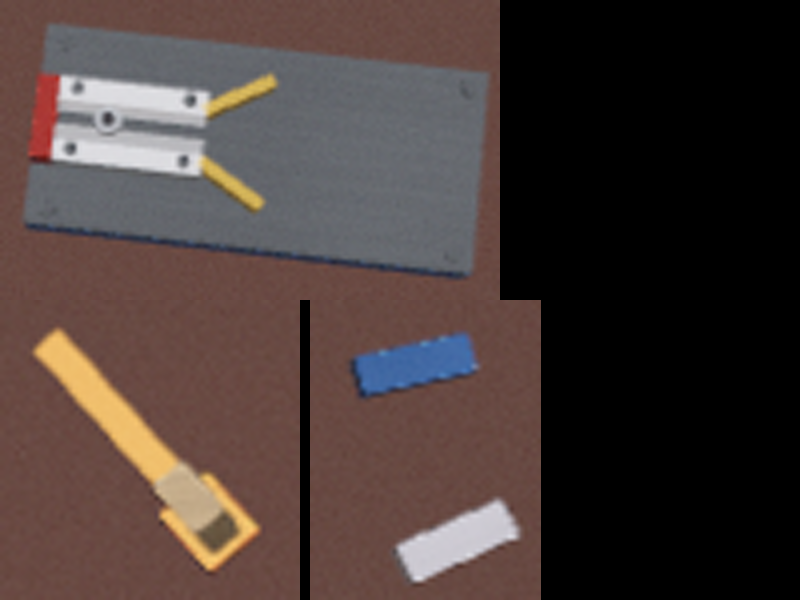

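```bash
python3 - <<'E'
from h import *
c=load('top')
P=lambda l,z:np.array([pt(c,u,v,z)[:2] for u,v in l])
j=P([(312,166.25),(422,178.25),(417.5,227.7),(306.25,216)],30)
print(j.round(1)); 
# fit rigid: jig coords TL: image top = world +x, left=+y
J=np.array([(70,115),(70,-190),(-70,-190),(-70,115.)])
def fit(A,B):
    a,b=A.mean(0),B.mean(0);H=(A-a).T@(B-b);th=np.arctan2(H[0,1]-H[1,0],H[0,0]+H[1,1])
    Rm=np.array([[np.cos(th),-np.sin(th)],[np.sin(th),np.cos(th)]]);t=b-Rm@a
    print('yaw',np.degrees(th).round(2),'t',t.round(1),'res',(A@Rm.T+t-B).round(1).tolist())
fit(J,j)
s=P([(212,165),(216.4,160.6)],10); so=P([(257,200.6),(247.2,209),(237.4,198),(246.4,190)],10)
S=np.array([(-9,140),(9,140),(18,-22),(-18,-22),(-18,22),(18,22.)])
fit(S,np.vstack([s,so]))
k=lambda l:[(455+(x-310)/4.62,165+(y-300)/4.62) for x,y in l]
b=P(k([(395,548),(418,582),(520,533),(500,498)]),14)
fit(np.array([(12,35),(-12,35),(-12,-35),(12,-35.)]),b)
b=P(k([(352,362),(362,395),(477,370),(468,334)]),14)
fit(np.array([(12,35),(-12,35),(-12,-35),(12,-35.)]),b)
s=sense(); q=s['ee_rot']; print(R.from_quat(q[[1,2,3,0]]).as_matrix().round(3))
print(c['depth'][217,487],pt(c,487,217),pt(c,380,195),pt(c,450,250))
c=load('side')
E
```

```text
[[ 606.5  158.6]
 [ 565.7 -142.8]
 [ 429.4 -122.8]
 [ 467.9  176.6]]
yaw -7.58 t [522.3  54.6] res [[0.4, 0.7], [0.9, -0.2], [-1.5, -1.7], [0.2, 1.2]]
yaw -48.86 t [521.6 340.8] res [[-0.5, 0.3], [-1.1, -1.1], [-0.3, -0.1], [-1.0, 0.0], [0.6, 1.6], [2.2, -0.7]]
yaw 24.33 t [ 456.7 -317.9] res [[0.4, -1.0], [-0.9, 1.1], [-0.0, 0.0], [0.6, -0.1]]
yaw 11.7 t [ 563.5 -300.5] res [[1.8, -0.8], [-1.3, -1.2], [-0.9, 0.4], [0.3, 1.7]]
[[ 0.952  0.305 -0.   ]
 [ 0.305 -0.952  0.001]
 [ 0.    -0.001 -1.   ]]
1375.6222 [ 456.84563003 -317.92217398   13.0520357 ] [521.69168096 -25.72951033  28.77452382] [ 369.72804024 -213.17841845    2.43095847]
```

The fits agree to about 2 mm. I'll move above the bare blank with the fingers turned across its width.

Call:
{"name": "step_arm", "arguments": {
  "plan": [
    {"offset": [33.8,-8.3,12.3],"rot": [0,0,-96.6],"gripper": 8},
    {"offset": [33.8,-8.3,12.3],"rot": [0,0,-96.6],"gripper": 8},
    {"offset": [33.8,-8.3,12.3],"rot": [0,0,-96.6],"gripper": 8},
    {"offset": [33.8,-8.3,12.3],"rot": [0,0,-96.6],"gripper": 8},
    {"offset": [33.8,-8.3,12.3],"rot": [0,0,-96.6],"gripper": 6},
    {"offset": [33.8,-8.3,12.3],"rot": [0,0,-96.6],"gripper": 6},
    {"offset": [33.8,-8.3,12.3],"rot": [0,0,-96.6],"gripper": 6},
    {"offset": [33.8,-8.3,12.3],"rot": [0,0,-96.6],"gripper": 6},
    {"offset": [33.8,-8.3,12.3],"rot": [0,0,-96.6],"gripper": 6},
    {"offset": [33.8,-8.3,12.3],"rot": [0,0,-96.6],"gripper": 6},
    {"offset": [33.8,-8.3,12.3],"rot": [0,0,-96.6],"gripper": 6},
    {"offset": [33.8,-8.3,12.3],"rot": [0,0,-96.6],"gripper": 6}
  ]
}}

```text
time_s: 1.3
eef_pos: [456.6, -317.8, 180.5]
ee_rot: [-0.0, 0.54, 0.842, 0.0]
force: [-0.3, 0.5, 1.0]
grip_width: 0.705
grip_force: 0.0
```

Call:
{"name": "step_arm", "arguments": {
  "plan": [
    {"offset": [0,0,0],"rot": [0,0,0],"gripper": 6},
    {"offset": [0,0,0],"rot": [0,0,0],"gripper": 6}
  ]
}}

```text
time_s: 1.5
eef_pos: [456.6, -317.9, 180.7]
ee_rot: [-0.0, 0.543, 0.84, 0.0]
force: [0.2, -0.7, -0.0]
grip_width: 0.702
grip_force: 0.0
```

```bash
python3 - <<'E'
from h import *
s=sense(); q=s['ee_rot']; print(s['time_s'],s['eef_pos'].round(1),s['joints'].round(2)); print(R.from_quat(q[[1,2,3,0]]).as_matrix().round(3))
c=snap('wrist','w1.png'); print(c['vertical_fov'],np.round(T(c)[1],2))
# project expected blank corners
E
```

```text
1.5 [ 456.6 -317.9  180.7] [-0.82  0.5   1.56  0.    1.08 -1.24]
[[-0.411  0.912 -0.   ]
 [ 0.912  0.411  0.   ]
 [ 0.    -0.    -1.   ]]
71.5681089204786 [[ 9.1000e-01  3.9000e-01  1.3000e-01  4.2333e+02]
 [ 4.1000e-01 -8.6000e-01 -2.9000e-01 -2.4304e+02]
 [-0.0000e+00  3.2000e-01 -9.5000e-01  2.5080e+02]
 [ 0.0000e+00  0.0000e+00  0.0000e+00  1.0000e+00]]
```

View pics/w1.png

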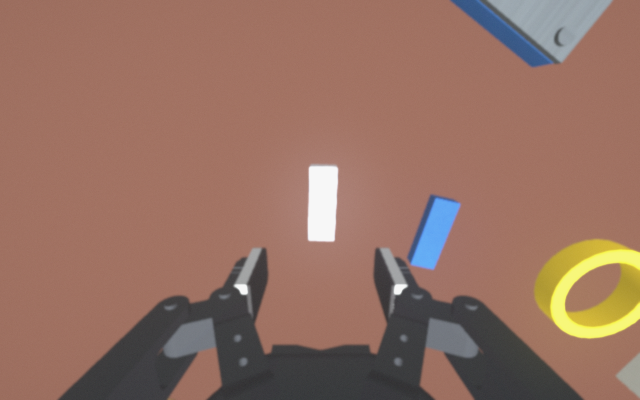

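The wrist view shows the silver blank upright between the fingers, with its top face at about (309,166) to (336,241). The blue blank is at (435,232), clear of the fingers.

```bash
python3 - <<'E'
from h import *
c=load('wrist')
p=[pt(c,*x,14)[:2] for x in [(309,166),(337,166),(335,241),(308,240)]]
p=np.array(p);print(p.round(1),p.mean(0).round(1)); d=(p[0]+p[1]-p[2]-p[3])/2; print(np.degrees(np.arctan2(-d[0],d[1])), np.linalg.norm(d))
print('off',off([*p.mean(0),78]).round(2))
E
```

```text
[[ 433.4 -289.2]
 [ 455.4 -279.3]
 [ 484.3 -344.7]
 [ 460.6 -354.3]] [ 458.4 -316.9]
23.30448857049369 71.0151298611124
off [1.000e-02 2.100e-01 1.027e+01]
```

Call:
{"name": "step_arm", "arguments": {
  "plan": [
    {"offset": [0,0.15,4],"rot": [0,0,0.5],"gripper": 5},
    {"offset": [0,0.15,7],"rot": [0,0,0.5],"gripper": 5},
    {"offset": [0,0.15,9],"rot": [0,0,0.5],"gripper": 5},
    {"offset": [0,0.15,10.2],"rot": [0,0,0.5],"gripper": 5},
    {"offset": [0,0.15,10.3],"rot": [0,0,0.5],"gripper": 5},
    {"offset": [0,0.15,10.3],"rot": [0,0,0.5],"gripper": 1.5},
    {"offset": [0,0.15,10.3],"rot": [0,0,0.5],"gripper": 1.5},
    {"offset": [0,0.15,10.3],"rot": [0,0,0.5],"gripper": 1.5},
    {"offset": [0,0.15,10.3],"rot": [0,0,0.5],"gripper": 1.5},
    {"offset": [0,0.15,10.3],"rot": [0,0,0.5],"gripper": 1.5},
    {"offset": [0,0.15,10.3],"rot": [0,0,0.5],"gripper": 1.5}
  ],
  "squeeze": 35
}}

```text
time_s: 2.65
eef_pos: [458.5, -317.7, 79.2]
ee_rot: [0.001, 0.546, 0.838, -0.0]
force: [-0.5, 0.5, 6.7]
grip_width: 0.263
grip_force: 35.0
```

Call:
{"name": "step_arm", "arguments": {
  "plan": [
    {"offset": [0,0,-2],"rot": [0,0,0],"gripper": 1.5},
    {"offset": [0,0,-6],"rot": [0,0,0],"gripper": 1.5},
    {"offset": [0,0,-10],"rot": [0,0,0],"gripper": 1.5},
    {"offset": [4,3,-10],"rot": [0,0,6],"gripper": 1.5},
    {"offset": [8,6,-10],"rot": [0,0,12],"gripper": 1.5},
    {"offset": [12,8.5,-10],"rot": [0,0,18],"gripper": 1.5},
    {"offset": [16,11,-10],"rot": [0,0,24],"gripper": 1.5},
    {"offset": [20,13.5,-10],"rot": [0,0,28],"gripper": 1.5},
    {"offset": [23,15.5,-10],"rot": [0,0,31],"gripper": 1.5},
    {"offset": [24.3,16.5,-10],"rot": [0,0,31.4],"gripper": 1.5},
    {"offset": [24.3,16.5,-10],"rot": [0,0,31.4],"gripper": 1.5},
    {"offset": [24.3,16.5,-10],"rot": [0,0,31.4],"gripper": 1.5}
  ]
}}

```text
time_s: 3.85
eef_pos: [510.6, -28.6, 178.1]
ee_rot: [0.0, 0.752, 0.659, -0.0]
force: [0.4, -0.0, -1.7]
grip_width: 0.269
grip_force: 34.5
```

```bash
python3 - <<'E'
from h import *
c=snap('wrist','w2.png'); s=c['s'];print(s['time_s'],s['eef_pos'].round(1),s['ee_rot'].round(4),s['joints'].round(2))
f,M=T(c); print(M.round(2))
E
```

```text
3.85 [510.6 -28.6 178.1] [ 2.000e-04  7.519e-01  6.593e-01 -0.000e+00] [-0.29  0.42  1.7  -0.    1.02 -0.15]
[[ 9.9000e-01 -1.2000e-01 -4.0000e-02  5.2148e+02]
 [-1.3000e-01 -9.4000e-01 -3.1000e-01  5.2810e+01]
 [-0.0000e+00  3.2000e-01 -9.5000e-01  2.4811e+02]
 [ 0.0000e+00  0.0000e+00  0.0000e+00  1.0000e+00]]
```

View pics/w2.png

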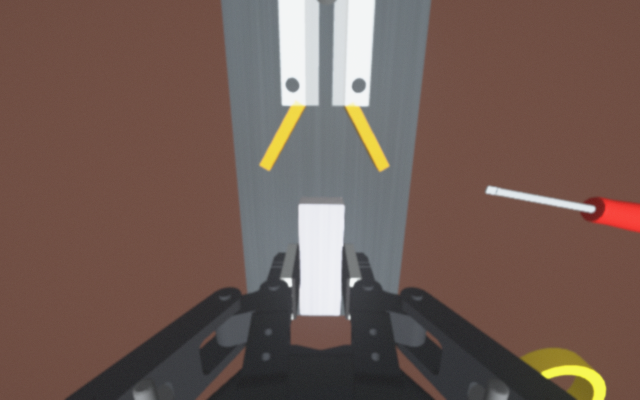

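The held blank sits straight in view at (299,204) to (344,315). The guard's mouth edge runs from (281,105) to (370,105) and the wing ends are at about (265,168) and (384,168), so it's nearly centred.

```bash
python3 - <<'E'
from h import *
c=load('wrist')
Rj=R.from_euler('z',-7.58,degrees=True).as_matrix()
J=lambda p:(Rj.T@(p-np.array([522.3,54.6,0]))).round(1)
for u,v,z in [(281,105,56),(370,105,56),(259,167,50),(272,170,50),(390,168,50),(378,171,50),(276,5,56),(376,5,56),(246,240,30),(404,240,30),(226,50,30),(425,50,30)]:
    print(u,v,J(pt(c,u,v,z)))
for z in (85,90,):print('blank',[J(pt(c,u,v,z)) for u,v in [(299,204),(344,204),(341,315),(300,315)]], [J(c['s']['eef_pos'])])
print(c['depth'][300,320],J(pt(c,320,300)),J(pt(c,320,250)))
E
```

```text
281 105 [-26.4   0.7  56. ]
370 105 [31.8  0.8 56. ]
259 167 [-44.9 -41.5  50. ]
272 170 [-35.6 -43.7  50. ]
390 168 [ 49.8 -42.2  50. ]
378 171 [ 41.3 -44.4  50. ]
276 5 [-26.9  56.4  56. ]
376 5 [32.2 56.5 56. ]
246 240 [ -65.1 -109.7   30. ]
404 240 [  72.1 -109.5   30. ]
226 50 [-66.8  37.4  30. ]
425 50 [72.6 37.6 30. ]
blank [array([-13.8, -57.8,  85. ]), array([ 14.1, -57.7,  85. ]), array([  14.4, -141.9,   85. ]), array([ -15.1, -141.9,   85. ])] [array([ -0.6, -84. , 178.1])]
blank [array([-13.4, -56. ,  90. ]), array([ 13.7, -56. ,  90. ]), array([  13.9, -137.6,   90. ]), array([ -14.6, -137.6,   90. ])] [array([ -0.6, -84. , 178.1])]
163.06725 [  -0.7 -108.2  111.7] [ -0.7 -75.2 112. ]
```

Call:
{"name": "step_arm", "arguments": {
  "plan": [
    {"offset": [-0.4,0.35,2],"rot": [0,0,0],"gripper": 1.5},
    {"offset": [-0.4,0.35,4.5],"rot": [0,0,0],"gripper": 1.5},
    {"offset": [-0.4,0.35,6],"rot": [0,0,0],"gripper": 1.5},
    {"offset": [-0.4,0.35,6.5],"rot": [0,0,0],"gripper": 1.5},
    {"offset": [-0.4,0.35,6.75],"rot": [0,0,0],"gripper": 1.5},
    {"offset": [-0.4,0.35,6.75],"rot": [0,0,0],"gripper": 1.5},
    {"offset": [-0.4,0.35,6.75],"rot": [0,0,0],"gripper": 1.5}
  ]
}}

```text
time_s: 4.6
eef_pos: [513.9, -33.0, 111.2]
ee_rot: [0.001, 0.752, 0.659, 0.0]
force: [0.4, -0.4, 0.1]
grip_width: 0.271
grip_force: 34.5
```

Call:
{"name": "step_arm", "arguments": {
  "plan": [
    {"offset": [0,0,0],"rot": [0,0,0],"gripper": 5},
    {"offset": [0,0,0],"rot": [0,0,0],"gripper": 5},
    {"offset": [0,0,0],"rot": [0,0,0],"gripper": 5},
    {"offset": [0,0,0],"rot": [0,0,0],"gripper": 5},
    {"offset": [0,0,-2],"rot": [0,0,0],"gripper": 5},
    {"offset": [0,0,-6],"rot": [0,0,0],"gripper": 5},
    {"offset": [0,0,-10],"rot": [0,0,0],"gripper": 5},
    {"offset": [0,0,-12],"rot": [0,0,0],"gripper": 5},
    {"offset": [0,0,-12],"rot": [0,0,0],"gripper": 5}
  ]
}}

```text
time_s: 5.5
eef_pos: [514.5, -33.0, 233.3]
ee_rot: [0.002, 0.752, 0.659, 0.002]
force: [0.6, 0.2, 0.2]
grip_width: 0.588
grip_force: 0.0
```

```bash
python3 - <<'E'
from h import *
c=snap('wrist','w3.png'); s=c['s'];print(s['time_s'],s['eef_pos'].round(1),s['ee_rot'].round(4))
E
```

```text
5.5 [514.5 -33.  233.3] [0.0024 0.7521 0.6591 0.0015]
```

View pics/w3.png

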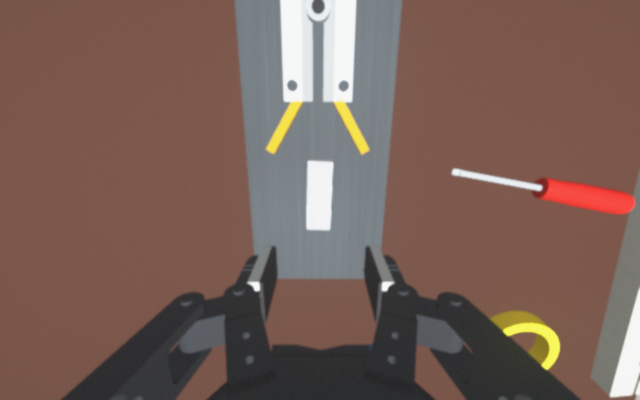

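The blank lies released on the infeed deck at (308,161) to (330,230), nearly square to the feed and centred on the funnel (guard front 282 to 354 at row 101).

```bash
python3 - <<'E'
from h import *
c=load('wrist')
Rj=R.from_euler('z',-7.58,degrees=True).as_matrix()
J=lambda p:(Rj.T@(p-np.array([525.3,54.9,0]))).round(1)
for u,v,z in [(282,101,56),(354,101,56),(280,10,56),(356,10,56),(254,270,30),(385,270,30),(242,60,30),(397,60,30),(308,161,44),(333,162,44),(330,230,44),(306,230,44),]:
    print(u,v,J(pt(c,u,v,z)))
s=c['s'];print(J(s['eef_pos']))
# stick origin target, above
th=np.radians(-48.86)
print('tool->stick off', off([521.6,340.8,200]).round(2))
E
```

```text
282 101 [-30.3  -0.   56. ]
354 101 [30.  0. 56.]
280 10 [-29.   65.2  56. ]
356 10 [29.  65.3 56. ]
254 270 [ -72.9 -178.9   30. ]
385 270 [  75.3 -179.3   30. ]
242 60 [-67.4  34.8  30. ]
397 60 [70.  34.9 30. ]
308 161 [ -9.7 -52.6  44. ]
333 162 [ 13.8 -53.6  44. ]
330 230 [  11.8 -123.4   44. ]
306 230 [ -12.7 -123.3   44. ]
[  0.9 -88.5 233.3]
tool->stick off [37.14 -4.14  3.1 ]
```

Call:
{"name": "step_arm", "arguments": {
  "plan": [
    {"offset": [4,-0.5,0],"rot": [0,0,5],"gripper": 6},
    {"offset": [8,-1,0],"rot": [0,0,10],"gripper": 6},
    {"offset": [12.5,-1.5,0.5],"rot": [0,0,15],"gripper": 6},
    {"offset": [17,-2,1],"rot": [0,0,20],"gripper": 6},
    {"offset": [21.5,-2.5,1.5],"rot": [0,0,25],"gripper": 6},
    {"offset": [26,-3,2],"rot": [0,0,30],"gripper": 6},
    {"offset": [30,-3.5,2.5],"rot": [0,0,35],"gripper": 6},
    {"offset": [34,-3.9,3.1],"rot": [0,0,39],"gripper": 6},
    {"offset": [36.5,-4.1,3.1],"rot": [0,0,41.3],"gripper": 6},
    {"offset": [37.1,-4.1,3.1],"rot": [0,0,41.3],"gripper": 6},
    {"offset": [37.1,-4.1,3.1],"rot": [0,0,41.3],"gripper": 6},
    {"offset": [37.1,-4.1,3.1],"rot": [0,0,41.3],"gripper": 6}
  ]
}}

```text
time_s: 6.75
eef_pos: [521.7, 339.4, 198.7]
ee_rot: [0.0, 0.936, 0.351, -0.001]
force: [0.1, 0.3, 0.1]
grip_width: 0.701
grip_force: 0.0
```

```bash
python3 - <<'E'
from h import *
c=snap('wrist','w4.png'); s=c['s'];print(s['time_s'],s['eef_pos'].round(1),s['ee_rot'].round(4),s['joints'].round(2))
E
```

```text
6.75 [521.7 339.4 198.7] [ 2.000e-04  9.362e-01  3.513e-01 -7.000e-04] [ 0.39  0.62  1.32 -0.    1.21  1.24]
```

View pics/w4.png

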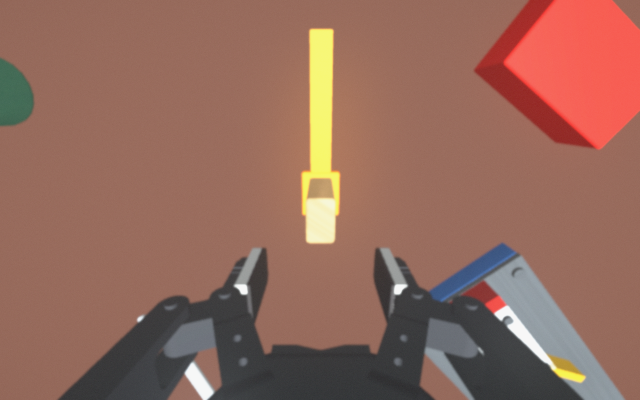

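The stick points straight up the image with its tip at (321,30). The handle top is at (306,199) to (335,242), between the fingers.

```bash
python3 - <<'E'
from h import *
c=load('wrist')
h=np.array([pt(c,u,v,80) for u,v in [(306,199),(336,199),(335,242),(307,242)]])
t=pt(c,321.5,30,10); print(h.mean(0),np.linalg.norm(h[0]-h[1]),np.linalg.norm(h[0]-h[3]),t)
o=h.mean(0); d=t-o; print('yaw',np.degrees(np.arctan2(-d[0],d[1])),np.linalg.norm(d[:2]))
q=c['s']['ee_rot']; print('tooly yaw',-48.86, np.degrees(2*np.arctan2(q[2],q[1]))-90)
print(off([o[0],o[1],109]).round(2), c['depth'][220,320], pt(c,320,220))
E
```

```text
[524.70987212 341.9262417   80.        ] 21.43883760799042 34.070368468940245 [629.63135925 433.01708462  10.        ]
yaw -49.03610500849054 138.94624905448953
tooly yaw -48.86 -48.861358998469015
[ 0.4  -0.02  9.  ] 202.81061 [525.04740288 343.19275576  80.58218137]
```

Call:
{"name": "step_arm", "arguments": {
  "plan": [
    {"offset": [0.35,0,4],"rot": [0,0,0],"gripper": 6},
    {"offset": [0.35,0,7],"rot": [0,0,0],"gripper": 6},
    {"offset": [0.35,0,8.7],"rot": [0,0,0],"gripper": 6},
    {"offset": [0.35,0,9],"rot": [0,0,0],"gripper": 6},
    {"offset": [0.35,0,9],"rot": [0,0,0],"gripper": 6},
    {"offset": [0.35,0,9],"rot": [0,0,0],"gripper": 1},
    {"offset": [0.35,0,9],"rot": [0,0,0],"gripper": 1},
    {"offset": [0.35,0,9],"rot": [0,0,0],"gripper": 1},
    {"offset": [0.35,0,9],"rot": [0,0,0],"gripper": 1},
    {"offset": [0.35,0,9],"rot": [0,0,0],"gripper": 1},
    {"offset": [0.35,0,9],"rot": [0,0,0],"gripper": 1}
  ],
  "squeeze": 70
}}

```text
time_s: 7.9
eef_pos: [524.8, 342.8, 110.5]
ee_rot: [0.0, 0.936, 0.351, 0.001]
force: [0.1, -2.0, 5.7]
grip_width: 0.249
grip_force: 69.1
```

```bash
python3 - <<'E'
from h import *
Rj=R.from_euler('z',-7.58,degrees=True)
s=sense();print(s['eef_pos'],s['ee_rot'].round(4))
for y,z in [(-180,240),(-285,240),(-275,141)]: 
  p=Rj.apply([0,y,0])+[525.3,54.9,z]; print(y,p.round(1),off(p).round(2))
E
```

```text
[524.76625091 342.79085576 110.51531645] [1.000e-04 9.362e-01 3.515e-01 9.000e-04]
-180 [ 501.6 -123.5  240. ] [-32.41  33.59 -12.98]
-285 [ 487.7 -227.6  240. ] [-40.31  40.52 -12.98]
-275 [ 489.  -217.7  141. ] [-39.57  39.85  -3.08]
```

Call:
{"name": "step_arm", "arguments": {
  "plan": [
    {"offset": [0,0,-1.5],"rot": [0,0,0],"gripper": 1},
    {"offset": [0,0,-5],"rot": [0,0,0],"gripper": 1},
    {"offset": [0,0,-9],"rot": [0,0,0],"gripper": 1},
    {"offset": [-1,1,-12],"rot": [0,0,-1],"gripper": 1},
    {"offset": [-3.5,3.5,-13],"rot": [0,0,-5],"gripper": 1},
    {"offset": [-6,6,-13],"rot": [0,0,-9],"gripper": 1},
    {"offset": [-9,9,-13],"rot": [0,0,-13],"gripper": 1},
    {"offset": [-12,12,-13],"rot": [0,0,-17],"gripper": 1},
    {"offset": [-15,15,-13],"rot": [0,0,-21],"gripper": 1},
    {"offset": [-18,18,-13],"rot": [0,0,-25],"gripper": 1},
    {"offset": [-21,21,-13],"rot": [0,0,-29],"gripper": 1},
    {"offset": [-23,23,-13],"rot": [0,0,-33],"gripper": 1}
  ]
}}

```text
time_s: 9.1
eef_pos: [502.1, 15.9, 240.3]
ee_rot: [0.0, 0.797, 0.603, 0.0]
force: [1.0, -0.1, -1.1]
grip_width: 0.25
grip_force: 68.5
```

```bash
python3 - <<'E'
from h import *
Rj=R.from_euler('z',-7.58,degrees=True)
s=sense();q=s['ee_rot'];print(s['eef_pos'],s['force'],np.degrees(2*np.arctan2(q[2],q[1]))-90)
for y,z in [(-285,240),(-275,143)]: 
  p=Rj.apply([0,y,0])+[525.3,54.9,z]; print(y,p.round(1),off(p).round(2))
E
```

```text
[502.06721346  15.8830228  240.31140262] [ 0.96237969 -0.09934447 -1.05365074] -15.762424269246992
-285 [ 487.7 -227.6  240. ] [-23.82   5.23   0.04]
-275 [ 489.  -217.7  143. ] [-22.83   5.08   9.74]
```

Call:
{"name": "step_arm", "arguments": {
  "plan": [
    {"offset": [-3,0.7,0],"rot": [0,0,-3],"gripper": 1},
    {"offset": [-6.5,1.5,0],"rot": [0,0,-6],"gripper": 1},
    {"offset": [-10,2.2,0],"rot": [0,0,-8.1],"gripper": 1},
    {"offset": [-13.5,3,0],"rot": [0,0,-8.1],"gripper": 1},
    {"offset": [-17,3.7,0],"rot": [0,0,-8.1],"gripper": 1},
    {"offset": [-20.5,4.5,0],"rot": [0,0,-8.1],"gripper": 1},
    {"offset": [-23,5.1,0],"rot": [0,0,-8.1],"gripper": 1},
    {"offset": [-23.8,5.2,2],"rot": [0,0,-8.1],"gripper": 1},
    {"offset": [-23.8,5.2,5],"rot": [0,0,-8.1],"gripper": 1},
    {"offset": [-23.8,5.2,7],"rot": [0,0,-8.1],"gripper": 1},
    {"offset": [-23.8,5.2,7],"rot": [0,0,-8.1],"gripper": 1}
  ]
}}

```text
time_s: 10.2
eef_pos: [486.7, -224.4, 167.8]
ee_rot: [-0.002, 0.753, 0.658, -0.0]
force: [0.9, 0.2, -0.5]
grip_width: 0.25
grip_force: 68.5
```

```bash
python3 - <<'E'
from h import *
c=snap('wrist','w5.png');s=c['s'];q=s['ee_rot'];print(s['eef_pos'],s['force'],np.degrees(2*np.arctan2(q[2],q[1]))-90)
Rj=R.from_euler('z',-7.58,degrees=True)
print((Rj.inv().apply(s['eef_pos']-[525.3,54.9,0])).round(1))
E
```

```text
[ 486.67904354 -224.42633434  167.79977065] [ 0.87222195  0.17573011 -0.52901186] -7.760035086853378
[  -1.4 -282.   167.8]
```

View pics/w5.png

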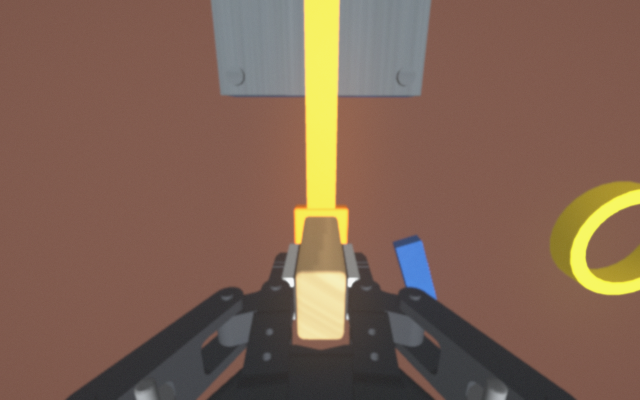

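The stick is held straight, with its blade running up the image at columns 305 to 338 over the deck. I'll check pitch and centring from depth.

```bash
python3 - <<'E'
from h import *
c=load('wrist');Rj=R.from_euler('z',-7.58,degrees=True)
J=lambda p:(Rj.inv().apply(p-np.array([525.3,54.9,0]))).round(1)
for v in (10,60,120,180,200): print([J(pt(c,u,v)) for u in (310,321,332)])
print([J(pt(c,u,v)) for u,v in [(300,215),(343,215),(240,50),(260,90)]])
for v,l,r in [(10,304.5,339),(190,307,336)]: 
    z=pt(c,321,v)[2]; print((J(pt(c,l,v,z))+J(pt(c,r,v,z)))/2)
print([J(pt(c,u,95,30)) for u in (221,422)])
E
```

```text
[array([  -6.8, -150.1,   67.6]), array([  -1. , -149.9,   67. ]), array([   4.8, -150. ,   67.1])]
[array([  -7.2, -173.6,   66.6]), array([  -1.1, -173.7,   66.9]), array([   5. , -173.8,   67.5])]
[array([  -7.6, -205.6,   67.6]), array([  -1.1, -205.6,   67.9]), array([   5.4, -205.7,   66.9])]
[array([  -8.2, -242. ,   67.4]), array([  -1.2, -242.1,   67.1]), array([   5.7, -242. ,   67.5])]
[array([  -8.4, -255.3,   67.5]), array([  -1.3, -255.4,   67.2]), array([   5.8, -255.1,   68.2])]
[array([ -15.2, -265.8,   67.1]), array([  13.2, -265.9,   66.8]), array([ -55.4, -161.7,   29.9]), array([ -43.7, -186.7,   30.2])]
[  -0.6  -149.85   67.  ]
[  -0.9 -248.8   66.5]
[array([ -71.3, -189.8,   30. ]), array([  69.5, -190.3,   30. ])]
```

Call:
{"name": "step_arm", "arguments": {
  "plan": [
    {"offset": [0,0.08,1.5],"rot": [0,0,0],"gripper": 1},
    {"offset": [0,0.08,2.4],"rot": [0,0,0],"gripper": 1},
    {"offset": [0,0.08,2.4],"rot": [0,0,0],"gripper": 1},
    {"offset": [0.5,0.08,2.4],"rot": [0,0,0],"gripper": 1},
    {"offset": [1,0.08,2.4],"rot": [0,0,0],"gripper": 1},
    {"offset": [1.5,0.08,2.4],"rot": [0,0,0],"gripper": 1},
    {"offset": [1.5,0.08,2.4],"rot": [0,0,0],"gripper": 1}
  ],
  "squeeze": 100
}}

```text
time_s: 10.95
eef_pos: [490.5, -209.5, 145.7]
ee_rot: [0.0, 0.753, 0.658, 0.0]
force: [-0.1, -0.7, -0.2]
grip_width: 0.246
grip_force: 98.6
```

```bash
python3 - <<'E'
from h import *
c=snap('wrist');s=c['s'];q=s['ee_rot'];print(s['eef_pos'],s['force'],np.degrees(2*np.arctan2(q[2],q[1]))-90)
Rj=R.from_euler('z',-7.58,degrees=True)
J=lambda p:(Rj.inv().apply(p-np.array([525.3,54.9,0]))).round(1)
print(J(s['eef_pos']))
for v in (10,60,120,180): print(J(pt(c,321,v)))
E
```

```text
[ 490.5322525  -209.48529453  145.74583106] [-0.05233464 -0.65166045 -0.22242845] -7.698578827325875
[   0.4 -266.7  145.7]
[   1.1 -135.2   46.1]
[   1.1 -158.6   44.5]
[   1.  -190.6   44.6]
[   1.  -226.9   45.2]
```

Call:
{"name": "step_arm", "arguments": {
  "plan": [
    {"offset": [0,-0.05,0.25],"rot": [0,0,0],"gripper": 1},
    {"offset": [0.3,-0.05,0.25],"rot": [0,0,0],"gripper": 1},
    {"offset": [0.7,-0.05,0.25],"rot": [0,0,0],"gripper": 1},
    {"offset": [1.2,-0.05,0.25],"rot": [0,0,0],"gripper": 1},
    {"offset": [1.7,-0.05,0.25],"rot": [0,0,0],"gripper": 1},
    {"offset": [2.2,-0.05,0.25],"rot": [0,0,0],"gripper": 1},
    {"offset": [2.7,-0.05,0.25],"rot": [0,0,0],"gripper": 1},
    {"offset": [3.2,-0.05,0.25],"rot": [0,0,0],"gripper": 1},
    {"offset": [3.7,-0.05,0.25],"rot": [0,0,0],"gripper": 1},
    {"offset": [4.2,-0.05,0.25],"rot": [0,0,0],"gripper": 1},
    {"offset": [4.6,-0.05,0.25],"rot": [0,0,0],"gripper": 1},
    {"offset": [4.8,-0.05,0.25],"rot": [0,0,0],"gripper": 1}
  ]
}}

```text
time_s: 12.2
eef_pos: [496.4, -162.2, 142.9]
ee_rot: [-0.0, 0.753, 0.658, 0.0]
force: [-0.2, -0.9, -0.7]
grip_width: 0.245
grip_force: 98.7
```

```bash
python3 - <<'E'
from h import *
c=snap('top');s=sense();q=s['ee_rot'];print(s['eef_pos'],s['force'],np.degrees(2*np.arctan2(q[2],q[1]))-90)
Rj=R.from_euler('z',-7.58,degrees=True)
J=lambda p:(Rj.inv().apply(p-np.array([525.3,54.9,0]))).round(1)
print(J(s['eef_pos']))
w=snap('wrist')
A=np.zeros((600,800,3),np.uint8)
A[:300,:500]=cv2.resize(c['color'][160:235,300:425,::-1],(500,300),interpolation=cv2.INTER_CUBIC)
A[300:,:480]=cv2.resize(w['color'][:,:,::-1],(480,300))
cv2.imwrite('pics/p1.png',A)
for v in (10,60,120,180): print(J(pt(w,321,v)))
E
```

```text
[ 496.37552398 -162.09766854  142.89319577] [ 0.31438122 -0.87403154 -0.21673182] -7.7310641082545
[  -0.  -218.9  142.9]
[  0.7 -86.9  41.5]
[   0.7 -110.7   41.2]
[   0.6 -142.8   42.4]
[   0.5 -179.4   41.4]
```

View pics/p1.png

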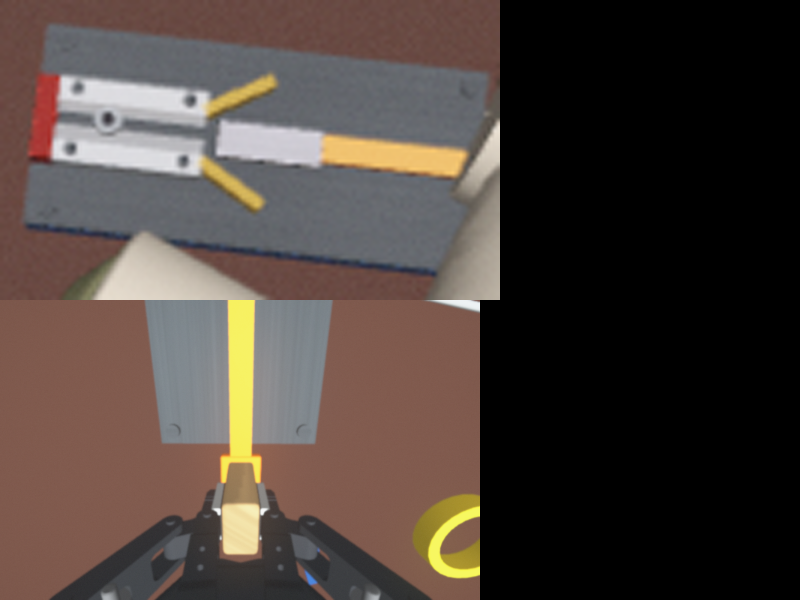

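The blank is in the funnel at crop (218,138), with its front almost at the mouth. The blade is squarely behind it at (322,150).

Call:
{"name": "step_arm", "arguments": {
  "plan": [
    {"offset": [0.4,0,0],"rot": [0,0,0],"gripper": 1},
    {"offset": [0.8,0,0],"rot": [0,0,0],"gripper": 1},
    {"offset": [1.2,0,0],"rot": [0,0,0],"gripper": 1},
    {"offset": [1.6,0,0],"rot": [0,0,0],"gripper": 1},
    {"offset": [2.0,0,0],"rot": [0,0,0],"gripper": 1},
    {"offset": [2.4,0,0],"rot": [0,0,0],"gripper": 1},
    {"offset": [2.8,0,0],"rot": [0,0,0],"gripper": 1},
    {"offset": [3.0,0,0],"rot": [0,0,0],"gripper": 1}
  ]
}}

```text
time_s: 13.1
eef_pos: [500.4, -132.5, 142.9]
ee_rot: [0.0, 0.753, 0.658, 0.0]
force: [-0.3, -0.4, -0.2]
grip_width: 0.244
grip_force: 98.7
```

Call:
{"name": "step_arm", "arguments": {
  "plan": [
    {"offset": [0.4,0,0],"rot": [0,0,0],"gripper": 1},
    {"offset": [0.8,0,0],"rot": [0,0,0],"gripper": 1},
    {"offset": [1.2,0,0],"rot": [0,0,0],"gripper": 1},
    {"offset": [1.6,0,0],"rot": [0,0,0],"gripper": 1},
    {"offset": [2.0,0,0],"rot": [0,0,0],"gripper": 1},
    {"offset": [2.4,0,0],"rot": [0,0,0],"gripper": 1},
    {"offset": [2.8,0,0],"rot": [0,0,0],"gripper": 1},
    {"offset": [3.2,0,0],"rot": [0,0,0],"gripper": 1},
    {"offset": [3.5,0,0],"rot": [0,0,0],"gripper": 1}
  ]
}}

```text
time_s: 14.0
eef_pos: [505.1, -97.8, 142.9]
ee_rot: [-0.0, 0.753, 0.658, -0.0]
force: [-0.6, -0.1, -0.3]
grip_width: 0.244
grip_force: 98.7
```

```bash
python3 - <<'E'
from h import *
s=sense();q=s['ee_rot'];print(s['eef_pos'],s['force'],np.degrees(2*np.arctan2(q[2],q[1]))-90)
Rj=R.from_euler('z',-7.58,degrees=True)
J=lambda p:(Rj.inv().apply(p-np.array([525.3,54.9,0]))).round(1)
print(J(s['eef_pos']))
w=snap('wrist')
for v in (10,60,120,180): print(J(pt(w,321,v)))
E
```

```text
[505.12471912 -97.81651498 142.8916679 ] [-0.60760163 -0.08209176 -0.33811535] -7.743188803612114
[ 1.000e-01 -1.540e+02  1.429e+02]
[  0.9 -22.5  43.1]
[  0.9 -46.1  42.7]
[  0.8 -77.9  42.2]
[   0.7 -114.5   41.5]
```

Call:
{"name": "step_arm", "arguments": {
  "plan": [
    {"offset": [0.4,0,0],"rot": [0,0,0],"gripper": 1},
    {"offset": [0.8,0,0],"rot": [0,0,0],"gripper": 1},
    {"offset": [1.2,0,0],"rot": [0,0,0],"gripper": 1},
    {"offset": [1.6,0,0],"rot": [0,0,0],"gripper": 1},
    {"offset": [2.0,0,0],"rot": [0,0,0],"gripper": 1},
    {"offset": [2.4,0,0],"rot": [0,0,0],"gripper": 1},
    {"offset": [2.8,0,0],"rot": [0,0,0],"gripper": 1},
    {"offset": [3.2,0,0],"rot": [0,0,0],"gripper": 1},
    {"offset": [3.5,0,0],"rot": [0,0,0],"gripper": 1}
  ]
}}

```text
time_s: 14.95
eef_pos: [509.8, -63.2, 142.9]
ee_rot: [-0.0, 0.753, 0.658, -0.0]
force: [0.4, -1.2, -1.3]
grip_width: 0.249
grip_force: 98.7
```

Call:
{"name": "step_arm", "arguments": {
  "plan": [
    {"offset": [0.2,0,0],"rot": [0,0,0],"gripper": 1},
    {"offset": [0.3,0,0],"rot": [0,0,0],"gripper": 1},
    {"offset": [0.4,0,0],"rot": [0,0,0],"gripper": 1},
    {"offset": [0.5,0,0],"rot": [0,0,0],"gripper": 1},
    {"offset": [0.6,0,0],"rot": [0,0,0],"gripper": 1}
  ]
}}

```text
time_s: 15.45
eef_pos: [510.6, -57.6, 142.9]
ee_rot: [-0.0, 0.753, 0.658, 0.0]
force: [0.1, -0.8, -1.0]
grip_width: 0.244
grip_force: 98.7
```

Call:
{"name": "step_arm", "arguments": {
  "plan": [
    {"offset": [0.1,0,0],"rot": [0,0,0],"gripper": 1},
    {"offset": [0.2,0,0],"rot": [0,0,0],"gripper": 1},
    {"offset": [0.3,0,0],"rot": [0,0,0],"gripper": 1}
  ]
}}

```text
time_s: 15.75
eef_pos: [511.0, -54.5, 142.9]
ee_rot: [0.0, 0.753, 0.658, 0.0]
force: [0.6, -0.7, -1.3]
grip_width: 0.248
grip_force: 98.7
```

Call:
{"name": "step_arm", "arguments": {
  "plan": [
    {"offset": [0.1,0,0],"rot": [0,0,0],"gripper": 1},
    {"offset": [0.2,0,0],"rot": [0,0,0],"gripper": 1}
  ]
}}

```text
time_s: 15.95
eef_pos: [511.4, -52.9, 143.0]
ee_rot: [0.0, 0.753, 0.658, -0.0]
force: [-1.9, -6.9, 2.1]
grip_width: 0.248
grip_force: 99.2
```

Call:
{"name": "step_arm", "arguments": {
  "plan": [
    {"offset": [0.1,0,0],"rot": [0,0,0],"gripper": 1},
    {"offset": [0.1,0,0],"rot": [0,0,0],"gripper": 1}
  ]
}}

```text
time_s: 16.15
eef_pos: [511.6, -52.6, 143.3]
ee_rot: [0.001, 0.753, 0.658, -0.001]
force: [-2.4, -8.5, 2.3]
grip_width: 0.243
grip_force: 99.3
```

```bash
python3 - <<'E'
from h import *
c=snap('top');s=sense();print(s['eef_pos'],s['force'])
w=snap('wrist')
A=np.zeros((600,800,3),np.uint8)
A[:300,:400]=cv2.resize(c['color'][170:215,305:365,::-1],(400,300),interpolation=cv2.INTER_CUBIC)
A[300:,:480]=cv2.resize(w['color'][:,:,::-1],(480,300))
d=snap('side'); A[:300,400:]=cv2.resize(d['color'][165:225,290:370,::-1],(400,300),interpolation=cv2.INTER_CUBIC)
cv2.imwrite('pics/p2.png',A)
E
```

```text
[511.53176638 -52.64982154 143.31293598] [-3.46819702 -8.67109087  2.07123069]
```

View pics/p2.png

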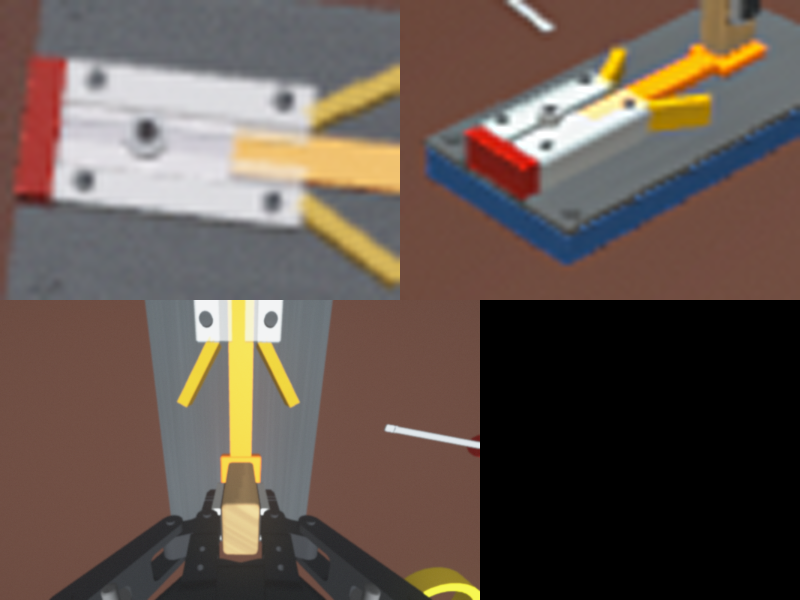

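In the top crop the blade's end is at (233,150), 31 mm past the mouth. The silver blank fills the slot up to the red stop, and a contact force of about 9 N confirms it. I'll give it one small firm push, then draw the stick out.

Call:
{"name": "step_arm", "arguments": {
  "plan": [
    {"offset": [0.15,0,0],"rot": [0,0,0],"gripper": 1},
    {"offset": [0.15,0,0],"rot": [0,0,0],"gripper": 1}
  ]
}}

```text
time_s: 16.5
eef_pos: [511.9, -52.3, 143.8]
ee_rot: [0.002, 0.753, 0.658, -0.001]
force: [-4.9, -16.2, 4.2]
grip_width: 0.248
grip_force: 99.7
```

Call:
{"name": "step_arm", "arguments": {
  "plan": [
    {"offset": [-0.3,0,0],"rot": [0,0,0],"gripper": 1},
    {"offset": [-0.8,0,0],"rot": [0,0,0],"gripper": 1},
    {"offset": [-1.6,0,0],"rot": [0,0,0],"gripper": 1},
    {"offset": [-2.6,0,0],"rot": [0,0,0],"gripper": 1},
    {"offset": [-3.8,0,0],"rot": [0,0,0],"gripper": 1},
    {"offset": [-5,0,0],"rot": [0,0,0],"gripper": 1},
    {"offset": [-6.5,0,0],"rot": [0,0,0],"gripper": 1},
    {"offset": [-8,0,0],"rot": [0,0,0],"gripper": 1},
    {"offset": [-9.5,0,0],"rot": [0,0,0],"gripper": 1},
    {"offset": [-11,0,0],"rot": [0,0,0],"gripper": 1},
    {"offset": [-12,0,0],"rot": [0,0,0],"gripper": 1},
    {"offset": [-12,0,0],"rot": [0,0,0],"gripper": 1}
  ]
}}

```text
time_s: 17.7
eef_pos: [495.3, -170.3, 142.9]
ee_rot: [0.0, 0.754, 0.657, -0.0]
force: [1.0, -0.1, -0.5]
grip_width: 0.245
grip_force: 98.9
```

```bash
python3 - <<'E'
from h import *
c=snap('top');s=sense();q=s['ee_rot'];print(s['eef_pos'],s['force'],np.degrees(2*np.arctan2(q[2],q[1]))-90)
A=cv2.resize(c['color'][165:215,305:365,::-1],(720,600),interpolation=cv2.INTER_CUBIC)
cv2.imwrite('pics/p3.png',A)
print(off([370,-110,200]).round(2),off([370,-110,112]).round(2))
w=snap('wrist')
for v in (10,60,120,180): print(pt(w,321,v).round(1))
E
```

```text
[ 495.33653838 -169.49035016  142.83464033] [-0.26577482 -0.53358013  0.18092174] -7.805591378959036
[  4.19 -13.23  -5.71] [  4.19 -13.23   3.09]
[513.6 -39.   42.1]
[510.4 -62.7  43.3]
[506.1 -94.2  41.9]
[ 501.2 -130.2   42.1]
```

View pics/p3.png

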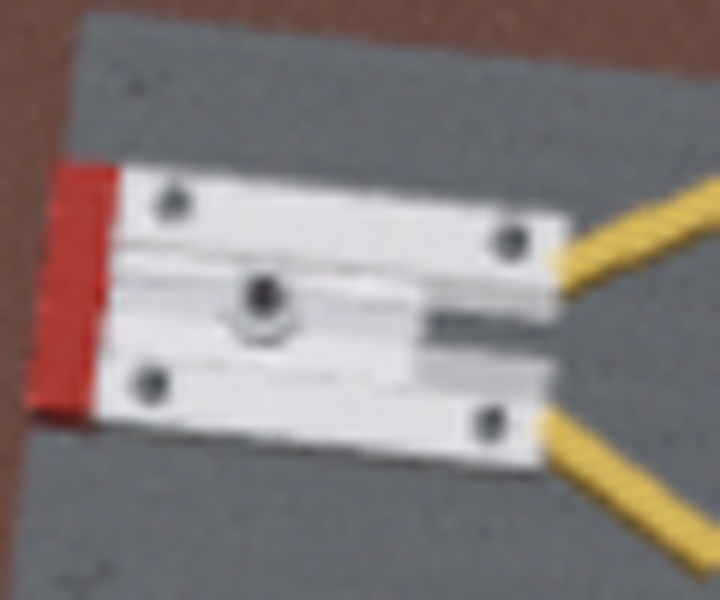

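The blank is home: its tail is at about (420,335) in the crop and it fills the slot up to the red stop at (108,300). Next I'll lift the stick and set it on clear bench on the near side of the jig.

Call:
{"name": "step_arm", "arguments": {
  "plan": [
    {"offset": [0,0,-2],"rot": [0,0,0],"gripper": 1},
    {"offset": [0,0,-5],"rot": [0,0,0],"gripper": 1},
    {"offset": [0.5,-2,-5.7],"rot": [0,0,0],"gripper": 1},
    {"offset": [1.5,-5,-5.7],"rot": [0,0,0],"gripper": 1},
    {"offset": [2.5,-8,-5.7],"rot": [0,0,0],"gripper": 1},
    {"offset": [3.5,-11,-5.7],"rot": [0,0,0],"gripper": 1},
    {"offset": [4.2,-13,-5.7],"rot": [0,0,0],"gripper": 1},
    {"offset": [4.2,-13.2,-4],"rot": [0,0,0],"gripper": 1},
    {"offset": [4.2,-13.2,-1],"rot": [0,0,0],"gripper": 1},
    {"offset": [4.2,-13.2,1.5],"rot": [0,0,0],"gripper": 1},
    {"offset": [4.2,-13.2,2.6],"rot": [0,0,0],"gripper": 1},
    {"offset": [4.2,-13.2,2.6],"rot": [0,0,0],"gripper": 1}
  ]
}}

```text
time_s: 19.0
eef_pos: [369.8, -108.8, 115.9]
ee_rot: [-0.001, 0.753, 0.658, -0.0]
force: [0.4, 0.1, -1.5]
grip_width: 0.246
grip_force: 98.9
```

```bash
python3 - <<'E'
from h import *
s=sense(); w=snap('wrist'); print(s['eef_pos'])
for v in (10,60,120,180): print(pt(w,321,v).round(1),pt(w,240,v).round(1))
E
```

```text
[ 369.81802695 -108.79369896  115.90524467]
[387.6  21.7  16. ] [342.2  32.4   0.7]
[384.5  -1.5  14.5] [ 3.362e+02  7.300e+00 -3.000e-01]
[380.2 -33.3  14.8] [328.7 -26.8   0.9]
[375.3 -69.5  14.6] [319.7 -65.5   0.7]
```

Underside is about 4.8 mm up. I'll lower gently until it touches, then release.

Call:
{"name": "step_arm", "arguments": {
  "plan": [
    {"offset": [0,0,0.2],"rot": [0,0,0],"gripper": 1},
    {"offset": [0,0,0.4],"rot": [0,0,0],"gripper": 1},
    {"offset": [0,0,0.5],"rot": [0,0,0],"gripper": 1},
    {"offset": [0,0,0.5],"rot": [0,0,0],"gripper": 1},
    {"offset": [0,0,0.5],"rot": [0,0,0],"gripper": 1}
  ],
  "squeeze": 40
}}

```text
time_s: 19.55
eef_pos: [370.4, -109.7, 112.0]
ee_rot: [0.0, 0.753, 0.658, 0.0]
force: [0.2, -0.2, -1.0]
grip_width: 0.245
grip_force: 98.9
```

Call:
{"name": "step_arm", "arguments": {
  "plan": [
    {"offset": [0,0,0.07],"rot": [0,0,0],"gripper": 1},
    {"offset": [0,0,0.14],"rot": [0,0,0],"gripper": 1},
    {"offset": [0,0,0.14],"rot": [0,0,0],"gripper": 1}
  ]
}}

```text
time_s: 19.85
eef_pos: [370.4, -109.7, 110.6]
ee_rot: [0.0, 0.753, 0.658, 0.0]
force: [-0.4, -0.6, 1.0]
grip_width: 0.244
grip_force: 99.1
```

Call:
{"name": "step_arm", "arguments": {
  "plan": [
    {"offset": [0,0,0],"rot": [0,0,0],"gripper": 6},
    {"offset": [0,0,0],"rot": [0,0,0],"gripper": 6},
    {"offset": [0,0,0],"rot": [0,0,0],"gripper": 6},
    {"offset": [0,0,0],"rot": [0,0,0],"gripper": 6},
    {"offset": [0,0,-1],"rot": [0,0,0],"gripper": 6},
    {"offset": [0,0,-4],"rot": [0,0,0],"gripper": 6},
    {"offset": [0,0,-8],"rot": [0,0,0],"gripper": 6},
    {"offset": [0,0,-12],"rot": [0,0,0],"gripper": 6},
    {"offset": [0,0,-15],"rot": [0,0,0],"gripper": 6},
    {"offset": [0,0,-15],"rot": [0,0,0],"gripper": 6},
    {"offset": [0,0,-15],"rot": [0,0,0],"gripper": 6}
  ]
}}

```text
time_s: 20.95
eef_pos: [370.2, -109.5, 260.9]
ee_rot: [0.001, 0.753, 0.658, 0.0]
force: [1.2, -0.4, -0.5]
grip_width: 0.696
grip_force: 0.0
```

```bash
python3 - <<'E'
from h import *
c=snap('side','s9.png');w=snap('wrist');t=snap('top')
for u,v in [(321,10),(321,40),(321,100),(321,140)]: print(pt(w,u,v).round(1))
A=np.hstack([cv2.resize(w['color'][:,:,::-1],(400,250)),cv2.resize(c['color'][:,:,::-1],(400,250))])
B=cv2.resize(t['color'][150:270,280:480,::-1],(560,336)); o=np.zeros((590,800,3),np.uint8);o[:250]=A;o[254:,:560]=B;cv2.imwrite('pics/fin.png',o)
E
```

```text
[394.5  67.3  -0.6]
[390.9  40.6  -1. ]
[382.9 -18.6   9.7]
[377.2 -60.7  10.3]
```

View pics/fin.png

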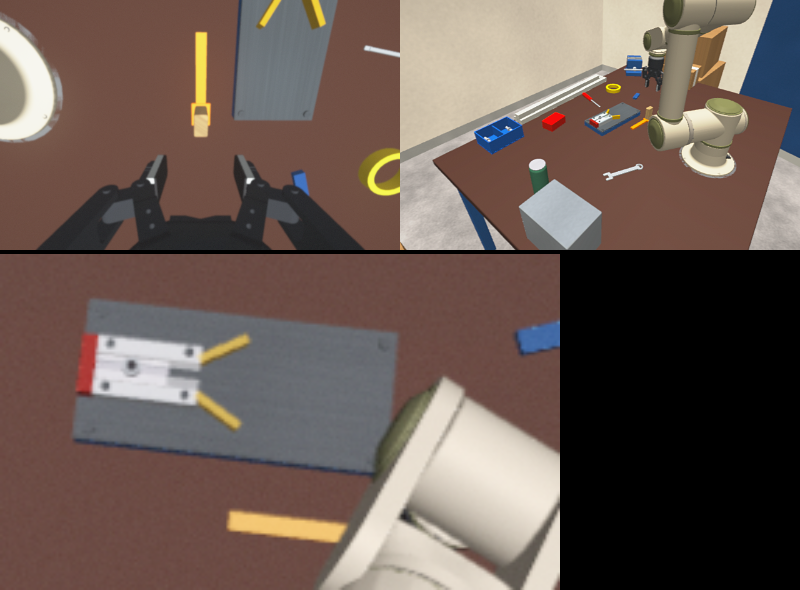

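The blank is home in the tunnel, with its tail at about (170,372). The stick stands upright on the bench clear of the jig (wrist view at (201,110), blade top at z = 10 mm), and the gripper touches nothing.

```bash
python3 -c "
from rig import *
print(finish_job())"
```

```text
the job is handed in; nothing more can be done
None
```

The job is handed in at about 21 s of the 67 s limit: the bare blank is home against the red stop, fed there with the push stick, which now stands upright on its sole on the bench, off the jig, and I didn't touch the blue blank or the other things.

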